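# Gauge a blind bore and fit the plug that finishes flush

## Robot

A 6-joint arm with a two-finger parallel gripper is mounted at the origin on a cart in front of the work surface, level with it; the furniture and walls round the work are solid. World frame = base frame: x ahead of the robot, y to its left, z up, the work surface at z = 0. Lengths are in m, angles in rad, forces in N, time in s.
With the tool pointing down it reaches from about 0.275 to 0.85 m from the base axis. Payload 19 kg.
Tool frame: the origin (TCP) lies midway between the tips of the shut fingers; the grasp point (between the pads) lies arm.grip_depth behind it (arm.grip_depth is the distance from the TCP to the grasp point, in m); z points along the fingers, y is the line along which they close (so a half turn about z gives the same grasp; the last joint's range is limited). The gripper opens to 85 mm and grips with 20 to 120 N. Pads are 22 mm wide; open, the fingers measure 114 mm over their backs; the gripper's body (76 mm by 85 mm) begins 54 mm behind the grasp point. The pads swing forward as they close: fully open they stand 13 mm farther back than shut.
Start: joints at [-1.237, 0.15, 1.437, -0, 1.554, -0.134], TCP at [0.259, -0.513, 0.231] pointing down, gripper open.
Joint ranges: [-2.8, 2.8], [-0.68, 2.1], [0.12, 2.68], [-1.39, 4.53], [0.16, 2.79], [-2.81, 2.81]. Speed limits (rad/s): [1.89, 1.89, 2.22, 3.01, 3.01, 3.01].

## Interface

Orientations are given as a 3x3 rotation matrix whose columns are the frame's x, y, z axes.
In Python, from bench import arm, get_image gives the robot as it stands. The module is installed in compiled form; this text tells all that it offers.
- The arm moves only by the tool drive_tool, never from a script. Its argument "moves" is a list that holds one entry, the list of rows, each a list of 7 numbers: the turn, a rotation vector about the tool's x, y, z in rad, then the shift along the tool's x, y, z in mm, then the finger opening in mm, from 0 to 85.4. In form: [[[rx, ry, rz, dx, dy, dz, gripper], ...]]. A call has 1 to 20 rows; each row shifts and turns the commanded pose from where the row before left it, along the tool's axes as they then stand; what a row does not reach is not made up. A row lasts 1/10 s, in which the tool goes at most 50 mm and 8.59 degrees, less where a joint would pass 70% of its speed; a pose out of reach is approached as far as the arm can. A call is refused whole if a number of a shift passes 50 or a number of a turn 0.15, either way. A call with a gripper value outside its range is refused whole. The fingers move at their own pace and stop on an object; "squeeze" is the grip in N (left out, the last holds). Time passes only in rows, so rows that do not move let the fingers close. It gives the time, the measured TCP pose, the force, the opening and the grip force at its end, in the units of the state.
- arm.get_obs(): the state, without advancing time (a new reading comes with each control period).
- get_image(name): name is "scene" or "top"; returns a dict with "img" (420x560x3 uint8, blue, green, red), "fovy" (degrees; the focal length in pixels is half the picture's height over the tangent of half this angle, whatever the lens; pixels are square), "cx", "cy" (the principal point, pixels), "dist_coeffs" ([k1, k2, p1, p2, k3] as OpenCV has them; the pictures are not rectified), "camera_from_world" (4x4, takes a point from world to camera coordinates). Camera axes: x right, y down, z forward; pixel columns grow to the right and rows downward; lengths in m; the calibration is good to about 2 mm. A picture is of the moment at which its call begins. There is no depth.
- arm.finish_job(): hands the job in; it is judged then, once.
The state is a dict: "t": time; "q": joint angles; "qd": joint speeds; "tau": joint torques, N m; "tool_pos": TCP position; "eef_rot": TCP orientation; "ft_force": force on the tool from outside, world axes, zero at the start; "moment": the same for the moment, N m; "opening": finger opening in m; "gripper_force": force on a finger pad.
Only numpy, scipy, OpenCV 4.12 (cv2) and the standard library are available. Lean on these libraries where they do the work, as an engineer would, in place of code of your own. Each camera call takes 0.05 s, during which the arm holds its last target. There are 200 camera calls.

## Task

The cover of this valve block must clamp a plug with no play, but nobody noted how deep its blind bore is. Lower the depth gauge into the bore until the crossbar sits on the face and the rod has gently bottomed, then stand the gauge back in its wooden stand with the reading kept. Fit the one plug whose length matches the reading, so that it rests on the floor of the bore flush with the face, and leave the other two plugs standing in the rack.

Things in the scene. Friction and masses are not known exactly. Their poses are not given: they have to be found in the camera images.
- board: Flat grey board 290 (x) x 780 (y) x 32 mm laid on the bench, fixed; the block, the stand and the rack are fixed on it. Origin in the middle of its underside: its top is 32 mm above the bench.
- valve_block: Aluminium valve block, 86 (x) x 130 (y) mm with a top flange 90 x 134 mm, 12 mm thick, bolted on a steel base plate 100 x 172 x 8 mm; fixed. Origin: middle of the base plate's underside, on the board. The machined top face is flat, level and 72 mm above the board; nothing stands above it. Two brass unions stick 28 mm out of its -x side below the face. Besides the bore the face has only four 7 mm tapped holes near its corners.
- bore_mouth (a point): Centre of the mouth of the blind bore, in the plane of the top face; axes as the block's. The bore is vertical, 24 mm in diameter, with a flat floor. Its depth is 28, 36 or 44 mm, and which one must be found with the gauge.
- gauge: Depth gauge's steel crossbar, 18 (x) x 84 (y) x 12 mm, with a boss to 21 mm; origin in the middle of its underside, on the rod's axis; z along the rod towards the grip. Crossbar mass 80 g, rod with grip 100 g. It starts with the crossbar lying across the stand's mouth and the rod upright, so its origin is at the stand_mouth point.
- gauge_rod (a joint): Reading of the gauge in m: how far the rod's tip stands out below the underside of the crossbar (0 = flush, stop at 0.056). The rod slides through the crossbar against about 3 N of dry friction and stays where it is left; pushing the crossbar against a face while the rod goes down makes it grow. Starts between 0.004 and 0.016, less than any of the bore's depths.
- gauge_grip (a point): Centre of the gauge's grip, the square black block 20 x 20 mm and 30 mm tall at the top of the 8 mm rod, sides parallel to the crossbar's axes; 119 mm above the rod's tip, so 119 mm less the reading above the crossbar's underside.
- gauge_tip_end (a point): Lower end of the gauge's rod, on its axis; z up along the rod.
- gauge_tip: The rod's hardened tip, its lowest 12.5 mm, 8 mm in diameter; origin at the lower end. It must not be driven into anything with more than 22 N. Expect the 3 N of the crossbar's friction first, then a sharp rise when it bottoms.
- stand: Wooden stand of the gauge: foot 76 x 120 x 12 mm with a block 50 (x) x 94 (y) mm, top 68 mm above the board; fixed. Origin in the middle of its underside, on the board.
- stand_mouth (a point): Centre of the mouth of the stand's vertical hole, in the plane of its top (68 mm above the board): hole 18 mm in diameter and 56 mm deep. The crossbar rests on the top round it, along the stand's y, and the rod hangs free in the hole.
- rack: Plywood rack 60 (x) x 170 (y) x 20 mm, fixed; origin in the middle of its underside. Three round recesses in its top, 24.5 mm in diameter and 8 mm deep, at y = -52, 0 and 52 mm.
- plug_28_mid (a point): centre (half-way up) of the loose turned-steel plug 28 mm long, 22 mm in diameter, mass about 83 g, top and bottom edges chamfered (foot 2 mm), a 5 mm blind puller hole in the middle of its top; z is its axis. It stands upright in one of the rack's three recesses (which one varies): its underside is 12 mm and its top 40 mm above the board
- plug_36_mid (a point): centre (half-way up) of the loose turned-steel plug 36 mm long, 22 mm in diameter, mass about 107 g, top and bottom edges chamfered (foot 2 mm), a 5 mm blind puller hole in the middle of its top; z is its axis. It stands upright in one of the rack's three recesses (which one varies): its underside is 12 mm and its top 48 mm above the board
- plug_44_mid (a point): centre (half-way up) of the loose turned-steel plug 44 mm long, 22 mm in diameter, mass about 130 g, top and bottom edges chamfered (foot 2 mm), a 5 mm blind puller hole in the middle of its top; z is its axis. It stands upright in one of the rack's three recesses (which one varies): its underside is 12 mm and its top 56 mm above the board
- chisel: Loose wood chisel with a yellow handle, 29 x 240 x 29 mm, lying on the bench in front of the board; a bystander. Origin in the middle of its underside.
- spanner_13: Loose combination spanner 29 x 174 x 9 mm; a bystander. Origin in the middle of its underside.
- tape_black: Loose roll of black tape, 59 mm across and 19 mm high; a bystander. Origin in the middle of its underside.

How it is judged:
On the way:
1. the gauge's crossbar sits on the block's face and the rod's tip has bottomed in the bore (pressed on the floor with more than 2 N) (horizontal distance between gauge_tip_end and bore_mouth below 0.0085 m and z of gauge_tip_end in the frame of bore_mouth below -0.025 m and z of gauge in the frame of bore_mouth between -0.002 and 0.002 m and angle between gauge's own z axis and vertical below 0.06 rad and contact force between gauge_tip and anything else above 2 N), for 0.1 s.
At the end, for the whole second after the job is handed in: One plug upright in the bore (axis within 3 mm), top flush within 2 mm; the reading equals its length within 2.5 mm; other plugs within 20 mm of their places; gauge at rest upright in its stand, crossbar within 3 mm of the stand's top, rod within 7 mm of the hole's centre (((horizontal distance between plug_28_mid and bore_mouth below 0.003 m and z of plug_28_mid in the frame of bore_mouth between -0.016 and -0.012 m and angle between plug_28_mid's own z axis and vertical below 0.08 rad and value of joint gauge_rod between 0.0255 and 0.0305 m and distance of each of plug_36_mid, plug_44_mid from where it was at the start of the episode below 0.02 m) or (horizontal distance between plug_36_mid and bore_mouth below 0.003 m and z of plug_36_mid in the frame of bore_mouth between -0.02 and -0.016 m and angle between plug_36_mid's own z axis and vertical below 0.08 rad and value of joint gauge_rod between 0.0335 and 0.0385 m and distance of each of plug_28_mid, plug_44_mid from where it was at the start of the episode below 0.02 m) or (horizontal distance between plug_44_mid and bore_mouth below 0.003 m and z of plug_44_mid in the frame of bore_mouth between -0.024 and -0.02 m and angle between plug_44_mid's own z axis and vertical below 0.08 rad and value of joint gauge_rod between 0.0415 and 0.0465 m and distance of each of plug_28_mid, plug_36_mid from where it was at the start of the episode below 0.02 m)) and horizontal distance between gauge and stand_mouth below 0.007 m and z of gauge in the frame of stand_mouth between -0.003 and 0.003 m and angle between gauge's own z axis and vertical below 0.06 rad and linear speed of gauge below 0.01 m/s); the robot touches nothing.
It fails at once if the gauge's tip is driven against something with more than 22 N (contact force between gauge_tip and anything else above 22 N).
It fails at once if a bystander (chisel, spanner, tape roll) is moved more than 30 mm (distance of any of chisel, spanner_13, tape_black from where it was at the start of the episode above 0.03 m).
It also fails if it takes over 64 s, if anything falls off the work surface, if the arm or the gripper's body presses on something with over 40 N, if the wrist force passes 120 N, or if a joint passes its speed limit or range.

## Working session

There is one attempt and no reset: what is moved stays moved. The work goes in short steps, Python scripts to look and compute and a tool call to move; the robot and the scene stay as the last step left them, time stands still between calls to the robot, and variables do not carry over. Pictures are saved under pics/ and viewed, at most 10 in all, crops included, and the job is handed in when it is done.

Besides the shell and the picture viewer there is one more tool, called after "Call:" as name(argument=value, ...), one argument or row to a line, values as JSON. drive_tool: Moves the arm, as the interface text tells. Its arguments: {"type":"object","properties":{"moves":{"type":"array","items":{"type":"array","items":{"type":"array","items":{"type":"number"}}}},"squeeze":{"type":"number"}},"required":["moves"]}

```bash
mkdir -p pics; python3 - <<'E'
from bench import arm,get_image
import cv2,pickle
for n in("scene","top"):
    d=get_image(n); cv2.imwrite(f"pics/{n}0.png",d["img"]); pickle.dump(d,open(n+".pkl","wb"))
    print(n,d["fovy"],d["cx"],d["cy"],d["dist_coeffs"],d["camera_from_world"])
o=arm.get_obs();print(o["t"],o["tool_pos"],o["eef_rot"],arm.grip_depth,o["opening"])
E
```

```text
scene 46.676375584689 283.54050013408266 211.19328220460795 [-0.11898086  0.          0.          0.          0.        ] [[-0.71117473 -0.70301397  0.00136157  0.37615006]
 [-0.53993765  0.54496301 -0.64146913  0.39084811]
 [ 0.45021976 -0.4569318  -0.76714764  0.96893834]
 [ 0.          0.          0.          1.        ]]
top 46.2098008346691 283.84880983921073 205.91854879715532 [0.06214238 0.         0.         0.         0.        ] [[ 0.00986107 -0.99970478  0.02220619 -0.03215843]
 [-0.9812304  -0.0139511  -0.19233374  0.5299629 ]
 [ 0.19258676 -0.01989278 -0.98107829  1.19073165]
 [ 0.          0.          0.          1.        ]]
0.1 [ 0.2592134  -0.5130203   0.23073479] [[ 8.92542917e-01  4.50962330e-01 -3.43837182e-04]
 [ 4.50962431e-01 -8.92542318e-01  1.04721021e-03]
 [ 1.65363122e-04 -1.08973771e-03 -9.99999393e-01]] 0.0187 0.08561144683267757
```

View pics/scene0.png

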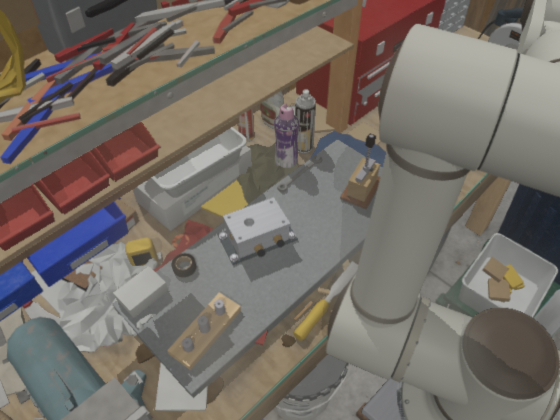

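View pics/top0.png

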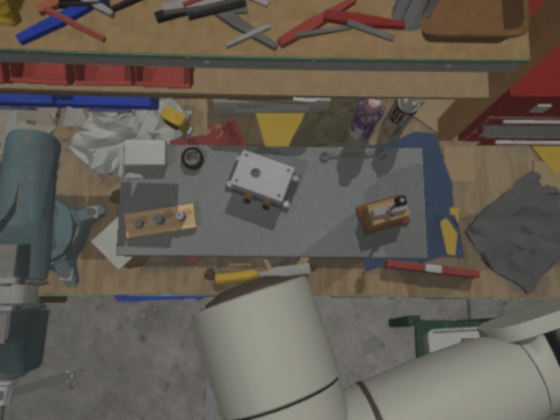

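The top picture shows the block near (263,178), the rack at (160,220) and the stand with the gauge at (385,212). I'll enlarge these next.

```bash
python3 - <<'E'
import cv2,numpy as np
t=cv2.imread("pics/top0.png");s=cv2.imread("pics/scene0.png")
def c(i,x,y,w,h,k):return cv2.resize(i[y:y+h,x:x+w],None,fx=k,fy=k,interpolation=cv2.INTER_CUBIC)
a=np.hstack([c(t,215,140,100,75,4),c(t,350,185,100,75,4)])
b=np.hstack([c(t,115,190,100,75,4),c(s,165,285,100,75,4)])
cv2.imwrite("pics/c1.png",np.vstack([a,b]))
cv2.imwrite("pics/c2.png",np.hstack([c(s,210,190,100,100,4),c(s,325,125,100,100,4)]))
E
```

```text
(no output)
```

View pics/c1.png

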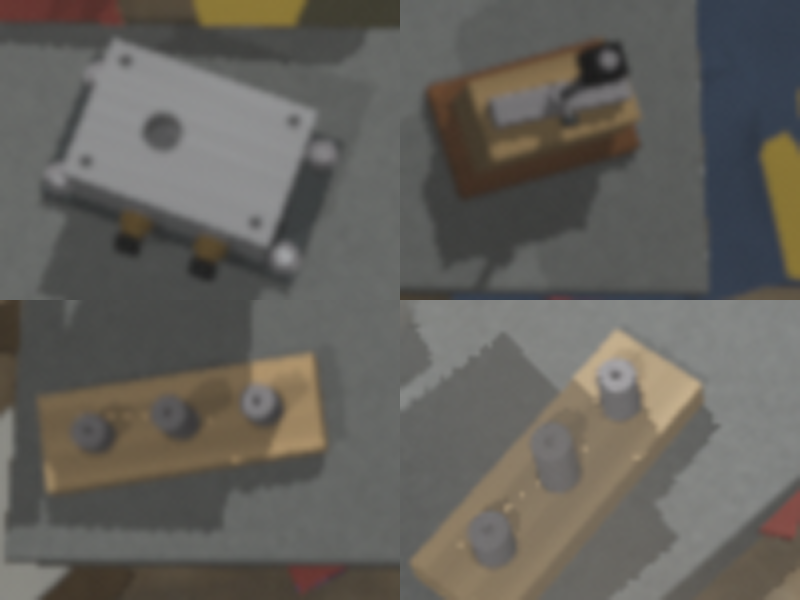

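View pics/c2.png

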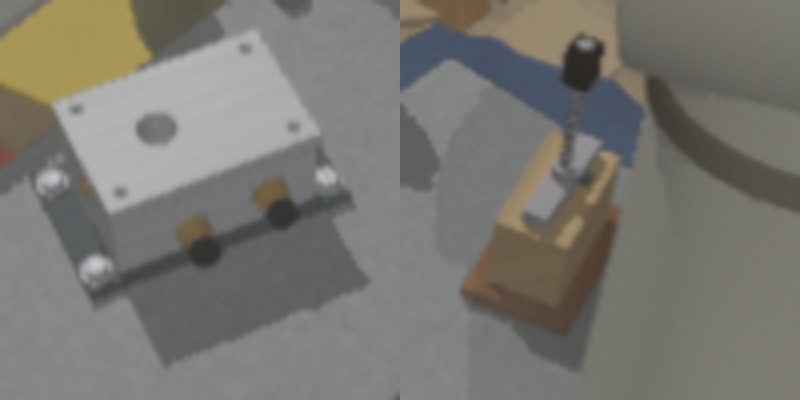

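```bash
cat >h.py <<'E'
import numpy as np,cv2,pickle
from scipy.optimize import least_squares
D={n:pickle.load(open(n+".pkl","rb")) for n in("scene","top")}
def K(d):
    f=210/np.tan(np.radians(d["fovy"]/2));return np.array([[f,0,d["cx"]],[0,f,d["cy"]],[0,0,1]])
def ray(n,u):
    d=D[n];p=cv2.undistortPoints(np.array([[u]],float),K(d),d["dist_coeffs"])[0,0]
    M=d["camera_from_world"];R=M[:3,:3];return -R.T@M[:3,3],R.T@np.r_[p,1]
def onz(n,u,z):
    o,r=ray(n,u);return (o+r*(z-o[2])/r[2]).round(4)
def proj(n,P):
    d=D[n];M=d["camera_from_world"];return cv2.projectPoints(np.atleast_2d(P).astype(float),cv2.Rodrigues(M[:3,:3])[0],M[:3,3],K(d),np.array(d["dist_coeffs"]))[0][:,0]
def tri(a,b):
    A=[];B=[]
    for n,u in(("top",a),("scene",b)):
        o,r=ray(n,u);r/=np.linalg.norm(r);P=np.eye(3)-np.outer(r,r);A.append(P);B.append(P@o)
    return np.linalg.lstsq(np.vstack(A),np.hstack(B),rcond=None)[0].round(4)
def cp(x,y,ox,oy,k=4):return((x+.5)/k-.5+ox,(y+.5)/k-.5+oy)
E
python3 - <<'E'
from h import *
T1=lambda x,y:cp(x,y,215,140);T2=lambda x,y:cp(x-400,y,350,185);T3=lambda x,y:cp(x,y-300,115,190);S4=lambda x,y:cp(x-400,y-300,165,285)
S1=lambda x,y:cp(x,y,210,190);S2=lambda x,y:cp(x-400,y,325,125)
print("bore",tri(T1(162,132),S1(156,128)),onz("top",T1(162,132),.104),onz("scene",S1(156,128),.104))
tc=[onz("top",T1(*p),.104) for p in((113,38),(318,110),(270,248),(60,175))]
sc=[onz("scene",S1(*p),.104) for p in((53,102),(257,30),(320,132),(113,212))]
print(np.array(tc),np.array(sc))
for a,b in(((92,428),(490,527)),((173,412),(552,437)),((259,400),(616,376))):
    print("plug",tri(T3(*a),S4(*b)))
print("rack",[onz("top",T3(*p),.052) for p in((38,397),(312,352),(325,448),(47,492))])
print("grip top",tri(T2(609,60),S2(590,43)))
print("bar top",[onz("top",T2(*p),.112) for p in((490,112),(632,90))],[onz("scene",S2(*p),.112) for p in((540,212),(592,145))])
E
```

```text
bore [0.6006 0.0456 0.105 ] [0.602  0.0463 0.104 ] [0.6    0.0445 0.104 ]
[[ 0.6612  0.0777  0.104 ]
 [ 0.6174 -0.049   0.104 ]
 [ 0.5306 -0.0205  0.104 ]
 [ 0.574   0.1076  0.104 ]] [[ 0.658   0.0742  0.104 ]
 [ 0.6126 -0.0509  0.104 ]
 [ 0.5298 -0.0209  0.104 ]
 [ 0.5726  0.103   0.104 ]]
plug [0.4813 0.3302 0.0709]
plug [0.4895 0.2784 0.0879]
plug [0.4987 0.229  0.0781]
rack [array([0.5045, 0.3705, 0.052 ]), array([0.5354, 0.2034, 0.052 ]), array([0.4747, 0.1926, 0.052 ]), array([0.4453, 0.3607, 0.052 ])]
grip top [ 0.512  -0.2804  0.2238]
bar top [array([ 0.5051, -0.2365,  0.112 ]), array([ 0.5198, -0.3221,  0.112 ])] [array([ 0.5011, -0.2439,  0.112 ]), array([ 0.515 , -0.3152,  0.112 ])]
```

Call:
drive_tool(
  moves=[
    [[0,0,-0.106,0,0,-4,85],[0,0,-0.106,0,0,-4,85],[0,0,-0.106,0,0,-4,85],[0,0,-0.106,0,0,-4,85],[0,0,-0.106,0,0,-4,85],[0,0,-0.106,0,0,-4,85],[0,0,-0.106,0,0,-4,85],[0,0,-0.106,0,0,-4,85],[0,0,-0.106,0,0,-4,85],[0,0,-0.106,0,0,-4,85],[0,0,-0.106,0,0,-4,85],[0,0,-0.106,0,0,-4,85]],
  ],
  squeeze=40,
)

```text
t: 1.3
tool_pos: [0.2592, -0.5131, 0.2791]
eef_rot: [[-0.172, 0.985, -0.0], [0.985, 0.172, 0.001], [0.001, -0.0, -1.0]]
ft_force: [0.4, -0.1, 0.4]
opening: 0.0849
gripper_force: 0.0
```

Call:
drive_tool(
  moves=[
    [[0,0,0,15.5,24.1,0,60],[0,0,0,15.5,24.1,0,60],[0,0,0,15.5,24.1,0,60],[0,0,0,15.5,24.1,0,60],[0,0,0,15.5,24.1,0,60],[0,0,0,15.5,24.1,0,60],[0,0,0,15.5,24.1,0,60],[0,0,0,15.5,24.1,0,60],[0,0,0,15.5,24.1,0,60],[0,0,0,15.5,24.1,0,60],[0,0,0,15.5,24.1,0,60],[0,0,0,15.5,24.1,0,60],[0,0,0,0,0,0,60]],
  ],
)

```text
t: 2.6
tool_pos: [0.5148, -0.279, 0.2787]
eef_rot: [[-0.171, 0.985, -0.0], [0.985, 0.171, 0.001], [0.001, -0.0, -1.0]]
ft_force: [-0.8, -0.6, 0.1]
opening: 0.0599
gripper_force: 0.0
```

Call:
drive_tool(
  moves=[
    [[0,0,0,0,-2,12,60],[0,0,0,0,0,15,60],[0,0,0,0,0,15,60],[0,0,0,0,0,15,60],[0,0,0,0,0,15,60],[0,0,0,0,0,10,60],[0,0,0,0,0,4,60],[0,0,0,0,0,0,60]],
  ],
)

```text
t: 3.4
tool_pos: [0.511, -0.2815, 0.1928]
eef_rot: [[-0.168, 0.986, -0.0], [0.986, 0.168, 0.0], [0.001, -0.0, -1.0]]
ft_force: [0.2, 0.6, 0.6]
opening: 0.0602
gripper_force: 0.0
```

```bash
python3 - <<'E'
from bench import arm,get_image
from h import *
a=get_image("top")["img"];b=get_image("scene")["img"]
f=lambda i,x,y:cv2.resize(i[y:y+75,x:x+100],None,fx=4,fy=4,interpolation=cv2.INTER_CUBIC)
cv2.imwrite("pics/g1.png",np.hstack([f(a,340,165),f(b,325,110)]));o=arm.get_obs();print(o["tool_pos"],o["ft_force"])
E
```

```text
[ 0.5112895  -0.28166079  0.19383478] [-0.13046533  0.17540147  0.46741809]
```

View pics/g1.png

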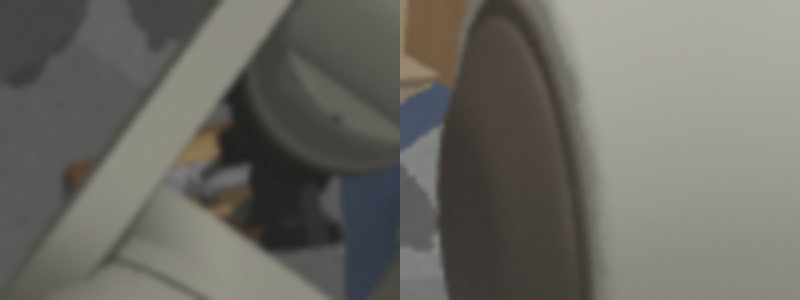

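The arm hides the gauge in both views, and there was no contact, so I'm closing the gripper.

Call:
drive_tool(
  moves=[
    [[0,0,0,0,0,0,45],[0,0,0,0,0,0,30],[0,0,0,0,0,0,22],[0,0,0,0,0,0,18],[0,0,0,0,0,0,10],[0,0,0,0,0,0,0],[0,0,0,0,0,0,0],[0,0,0,0,0,0,0],[0,0,0,0,0,0,0]],
  ],
  squeeze=40,
)

```text
t: 4.4
tool_pos: [0.5111, -0.2816, 0.1933]
eef_rot: [[-0.168, 0.986, 0.0], [0.986, 0.168, -0.0], [-0.0, 0.0, -1.0]]
ft_force: [1.0, -0.2, 2.2]
opening: 0.0193
gripper_force: 41.2
```

Call:
drive_tool(
  moves=[
    [[0,0,0,0,0,-4,0],[0,0,0,0,0,-10,0],[0,0,0,0,0,-12,0],[0,0,0,0,0,-12,0],[0,0,0,0,0,-12,0],[0,0,0,0,0,-10,0],[0,0,0,0,0,0,0]],
  ],
)

```text
t: 5.1
tool_pos: [0.5114, -0.2818, 0.2551]
eef_rot: [[-0.168, 0.986, 0.002], [0.986, 0.168, -0.001], [-0.002, 0.002, -1.0]]
ft_force: [0.4, -0.1, -1.5]
opening: 0.0195
gripper_force: 40.7
```

Call:
drive_tool(
  moves=[
    [[0,0,0,10,5,0,0],[0,0,0,20,10,0,0],[0,0,0,23,10,0,0],[0,0,0,23,10,0,0],[0,0,0,23,11,0,0],[0,0,0,23,11,0,0],[0,0,0,23,11,0,0],[0,0,0,23,11,0,0],[0,0,0,23,11,0,0],[0,0,0,23,11,0,0],[0,0,0,23,11,0,0],[0,0,0,23,11,0,0],[0,0,0,23,11,0,0],[0,0,0,15,6,0,0],[0,0,0,8,4,0,0],[0,0,0,0,0,0,0],[0,0,0,0,0,0,0]],
  ],
)

```text
t: 6.8
tool_pos: [0.6014, 0.0438, 0.2532]
eef_rot: [[-0.168, 0.986, -0.0], [0.986, 0.168, -0.0], [-0.0, -0.0, -1.0]]
ft_force: [0.2, -0.6, -1.8]
opening: 0.0195
gripper_force: 40.7
```

```bash
python3 - <<'E'
from bench import arm,get_image
from h import *
a=get_image("top")["img"];b=get_image("scene")["img"]
cv2.imwrite("pics/g2.png",np.hstack([cv2.resize(i[y:y+150,x:x+100],None,fx=4,fy=4,interpolation=cv2.INTER_CUBIC) for i,x,y in((a,215,110),(b,205,140))]));o=arm.get_obs();print(o["tool_pos"],o["ft_force"])
E
```

```text
[0.60144391 0.04345525 0.25333161] [-0.00309268 -1.06336557 -1.43019411]
```

View pics/g2.png

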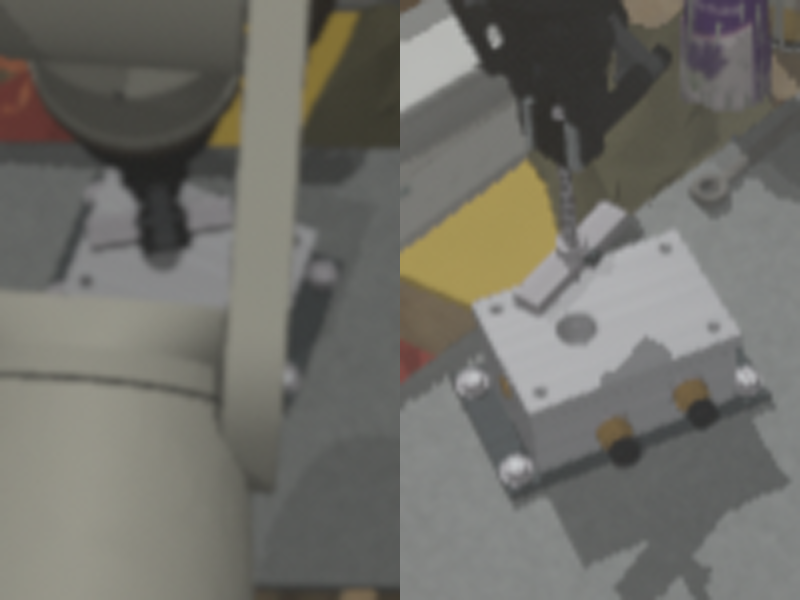

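```bash
python3 - <<'E'
from h import *
for P in((.6014,.0445,.160+.021),(.6014,.0445,.160),(.601,.0455,.104)):
    p=proj("scene",P)[0];print(((p-[205,140])+.5)*4-.5+[400,0])
E
```

```text
[566.96697616 239.9559667 ]
[569.09005968 264.53199818]
[573.69120718 328.00200754]
```

Call:
drive_tool(
  moves=[
    [[0,0,0,1.5,0,8,0],[0,0,0,0,0,10,0],[0,0,0,0,0,10,0],[0,0,0,0,0,6,0],[0,0,0,0,0,2,0],[0,0,0,0,0,0,0]],
  ],
)

```text
t: 7.5
tool_pos: [0.6012, 0.0458, 0.217]
eef_rot: [[-0.168, 0.986, -0.0], [0.986, 0.168, 0.0], [0.0, -0.0, -1.0]]
ft_force: [0.5, -0.0, -2.2]
opening: 0.0193
gripper_force: 40.6
```

Call:
drive_tool(
  moves=[
    [[0,0,0,0,0,4,0],[0,0,0,0,0,4,0],[0,0,0,0,0,4,0],[0,0,0,0,0,3,0],[0,0,0,0,0,0,0]],
  ],
)

```text
t: 8.0
tool_pos: [0.6011, 0.0458, 0.2018]
eef_rot: [[-0.168, 0.986, -0.001], [0.986, 0.168, 0.0], [0.0, -0.001, -1.0]]
ft_force: [-0.7, 0.5, -1.9]
opening: 0.0194
gripper_force: 40.6
```

Call:
drive_tool(
  moves=[
    [[0,0,0,0,0,2,0],[0,0,0,0,0,2,0],[0,0,0,0,0,2,0],[0,0,0,0,0,2,0],[0,0,0,0,0,2,0],[0,0,0,0,0,2,0],[0,0,0,0,0,2,0],[0,0,0,0,0,1,0],[0,0,0,0,0,0,0]],
  ],
)

```text
t: 8.9
tool_pos: [0.6013, 0.0458, 0.1871]
eef_rot: [[-0.168, 0.986, -0.0], [0.986, 0.168, 0.0], [0.0, -0.0, -1.0]]
ft_force: [0.6, 0.4, -1.6]
opening: 0.0194
gripper_force: 40.9
```

Call:
drive_tool(
  moves=[
    [[0,0,0,0,0,1,0],[0,0,0,0,0,1,0],[0,0,0,0,0,1,0]],
  ],
)

```text
t: 9.2
tool_pos: [0.6013, 0.0458, 0.1843]
eef_rot: [[-0.168, 0.986, -0.0], [0.986, 0.168, 0.0], [0.0, 0.0, -1.0]]
ft_force: [1.2, 1.1, 2.5]
opening: 0.0194
gripper_force: 41.2
```

```bash
python3 - <<'E'
from bench import arm,get_image
from h import *
b=get_image("scene")["img"]
cv2.imwrite("pics/g3.png",cv2.resize(b[150:270,205:315],None,fx=5,fy=5,interpolation=cv2.INTER_CUBIC));o=arm.get_obs();print(o["tool_pos"],o["ft_force"])
E
```

```text
[0.60127595 0.04580783 0.18406951] [1.34418935 0.81045954 2.44929032]
```

View pics/g3.png

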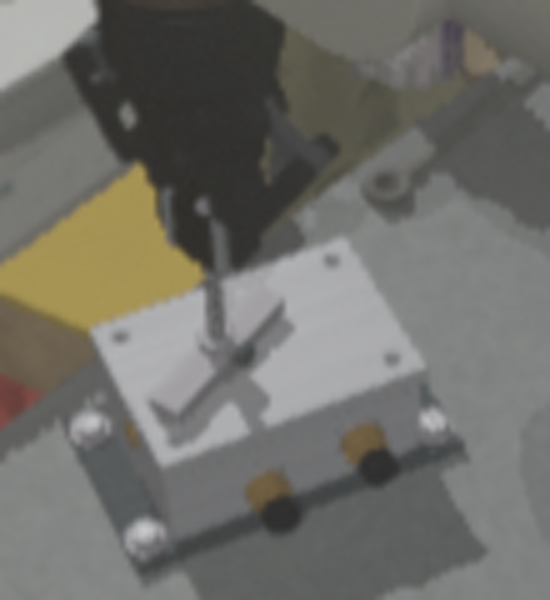

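```bash
python3 - <<'E'
from h import *
c,s=.986,.168
ex=np.array([c,s,0]);ey=np.array([-s,c,0]);
# gauge y axis along world ~ +y
for z in(.104,.110,.116):
    P=np.array([.601,.0462,z])
    pts=[P+[0,0,.021]]+[P+a*.009*ex+b*.042*ey+[0,0,.012] for b in(1,-1) for a in(1,-1)]+[P-.009*ex+.042*ey]
    print(z,(((proj("scene",pts)-[205,150])+.5)*5-.5).round().tolist())
E
```

```text
0.104 [[214.0, 333.0], [143.0, 394.0], [174.0, 412.0], [254.0, 280.0], [284.0, 297.0], [176.0, 428.0]]
0.11 [[213.0, 324.0], [142.0, 386.0], [173.0, 404.0], [253.0, 272.0], [284.0, 289.0], [175.0, 420.0]]
0.116 [[212.0, 316.0], [141.0, 378.0], [172.0, 396.0], [253.0, 264.0], [283.0, 280.0], [174.0, 412.0]]
```

The crossbar corners match a bar lying on the face at z=0.104, for example (174,412) and (284,297). I'm feeling for the 28 mm floor next.

Call:
drive_tool(
  moves=[
    [[0,0,0,0,0,0.5,0],[0,0,0,0,0,0.5,0]],
  ],
)

```text
t: 9.45
tool_pos: [0.6013, 0.0458, 0.1833]
eef_rot: [[-0.168, 0.986, -0.0], [0.986, 0.168, 0.0], [0.0, -0.0, -1.0]]
ft_force: [0.0, 1.4, 2.3]
opening: 0.0192
gripper_force: 41.2
```

Call:
drive_tool(
  moves=[
    [[0,0,0,0,0,0.5,0],[0,0,0,0,0,0.5,0]],
  ],
)

```text
t: 9.65
tool_pos: [0.6013, 0.0458, 0.1823]
eef_rot: [[-0.168, 0.986, -0.0], [0.986, 0.168, 0.0], [0.0, 0.0, -1.0]]
ft_force: [-0.3, -0.3, 1.8]
opening: 0.0195
gripper_force: 41.2
```

Call:
drive_tool(
  moves=[
    [[0,0,0,0,0,0.4,0],[0,0,0,0,0,0.4,0]],
  ],
)

```text
t: 9.85
tool_pos: [0.6014, 0.0458, 0.1817]
eef_rot: [[-0.168, 0.986, 0.0], [0.986, 0.168, 0.0], [0.0, 0.0, -1.0]]
ft_force: [-0.3, 0.9, 7.1]
opening: 0.0195
gripper_force: 41.8
```

Call:
drive_tool(
  moves=[
    [[0,0,0,0,0,0.2,0],[0,0,0,0,0,0,0]],
  ],
)

```text
t: 10.05
tool_pos: [0.6014, 0.0458, 0.1817]
eef_rot: [[-0.168, 0.986, 0.001], [0.986, 0.168, 0.0], [0.0, 0.001, -1.0]]
ft_force: [-0.6, 1.4, 6.0]
opening: 0.0196
gripper_force: 41.6
```

Call:
drive_tool(
  moves=[
    [[0,0,0,0,0,0.2,0],[0,0,0,0,0,0,0],[0,0,0,0,0,0,0]],
  ],
)

```text
t: 10.35
tool_pos: [0.6014, 0.0458, 0.1817]
eef_rot: [[-0.168, 0.986, 0.001], [0.986, 0.168, 0.0], [-0.0, 0.001, -1.0]]
ft_force: [-1.3, 1.5, 8.0]
opening: 0.0191
gripper_force: 41.8
```

Call:
drive_tool(
  moves=[
    [[0,0,0,0,0,-2,0],[0,0,0,0,0,-5,0],[0,0,0,0,0,-10,0],[0,0,0,0,0,-12,0],[0,0,0,0,0,-12,0],[0,0,0,0,0,-12,0],[0,0,0,0,0,-12,0],[0,0,0,0,0,-8,0],[0,0,0,0,0,0,0]],
  ],
)

```text
t: 11.25
tool_pos: [0.6017, 0.0458, 0.2555]
eef_rot: [[-0.168, 0.986, 0.002], [0.986, 0.168, 0.0], [-0.0, 0.002, -1.0]]
ft_force: [-1.2, 0.4, -2.2]
opening: 0.0192
gripper_force: 40.7
```

Call:
drive_tool(
  moves=[
    [[0,0,0,-8,-4,0,0],[0,0,0,-18,-8,0,0],[0,0,0,-23,-11,0,0],[0,0,0,-23,-11,0,0],[0,0,0,-23,-11,0,0],[0,0,0,-23,-11,0,0],[0,0,0,-23,-11,0,0],[0,0,0,-23,-11,0,0],[0,0,0,-23,-11,0,0],[0,0,0,-23,-11,0,0],[0,0,0,-23,-11,0,0],[0,0,0,-23,-11,0,0],[0,0,0,-23,-11,0,0],[0,0,0,-18,-7,0,0],[0,0,0,-10,-4,0,0],[0,0,0,0,0,0,0],[0,0,0,0,0,0,0]],
  ],
)

```text
t: 12.95
tool_pos: [0.5109, -0.2806, 0.2538]
eef_rot: [[-0.168, 0.986, -0.0], [0.986, 0.168, 0.001], [0.001, -0.0, -1.0]]
ft_force: [-0.9, 0.4, -1.6]
opening: 0.0196
gripper_force: 40.6
```

Call:
drive_tool(
  moves=[
    [[0,0,0,-1,0,5,0],[0,0,0,0,0,10,0],[0,0,0,0,0,10,0],[0,0,0,0,0,10,0],[0,0,0,0,0,10,0],[0,0,0,0,0,10,0],[0,0,0,0,0,10,0],[0,0,0,0,0,6,0],[0,0,0,0,0,3,0],[0,0,0,0,0,1,0],[0,0,0,0,0,0,0]],
  ],
)

```text
t: 14.05
tool_pos: [0.5113, -0.2821, 0.1793]
eef_rot: [[-0.168, 0.986, 0.0], [0.986, 0.168, -0.0], [-0.0, 0.0, -1.0]]
ft_force: [-1.2, -0.0, -1.5]
opening: 0.0196
gripper_force: 40.6
```

Call:
drive_tool(
  moves=[
    [[0,0,0,0,0,0.6,0],[0,0,0,0,0,0.6,0]],
  ],
)

```text
t: 14.25
tool_pos: [0.5112, -0.2821, 0.1782]
eef_rot: [[-0.168, 0.986, 0.0], [0.986, 0.168, -0.0], [-0.0, 0.0, -1.0]]
ft_force: [-0.5, -0.5, -1.9]
opening: 0.0194
gripper_force: 40.6
```

Call:
drive_tool(
  moves=[
    [[0,0,0,0,0,0.4,0],[0,0,0,0,0,0.4,0]],
  ],
)

```text
t: 14.45
tool_pos: [0.5113, -0.2821, 0.1775]
eef_rot: [[-0.168, 0.986, 0.0], [0.986, 0.168, -0.0], [-0.0, 0.0, -1.0]]
ft_force: [-0.3, 0.1, 1.4]
opening: 0.0195
gripper_force: 41.1
```

The bar touched at z=0.1775, as expected for a kept reading. I'm releasing the gauge and going up.

Call:
drive_tool(
  moves=[
    [[0,0,0,0,0,0,21],[0,0,0,0,0,0,24],[0,0,0,0,0,0,32],[0,0,0,0,0,0,45],[0,0,0,0,0,0,60],[0,0,0,0,0,0,60],[0,0,0,0,0,-8,60],[0,0,0,0,0,-20,60],[0,0,0,0,0,-25,60],[0,0,0,0,0,-25,60],[0,0,0,0,0,-12,60],[0,0,0,0,0,0,60]],
  ],
)

```text
t: 15.65
tool_pos: [0.5116, -0.2823, 0.2688]
eef_rot: [[-0.168, 0.986, 0.002], [0.986, 0.168, -0.002], [-0.002, 0.002, -1.0]]
ft_force: [0.5, -0.2, -0.5]
opening: 0.0597
gripper_force: 0.0
```

Call:
drive_tool(
  moves=[
    [[0,0,0,12,3.6,0,60],[0,0,0,22,3.6,0,60],[0,0,0,34,3.6,0,60],[0,0,0,34,3.6,0,60],[0,0,0,34,3.6,0,60],[0,0,0,34,3.6,0,60],[0,0,0,34,3.6,0,60],[0,0,0,34,3.6,0,60],[0,0,0,34,3.6,0,60],[0,0,0,34,3.6,0,60],[0,0,0,34,3.6,0,60],[0,0,0,34,3.6,0,60],[0,0,0,34,3.6,0,60],[0,0,0,34,3.6,0,60],[0,0,0,34,3.6,0,60],[0,0,0,34,3.6,0,60],[0,0,0,34,3.6,0,60],[0,0,0,34,3.6,0,60],[0,0,0,22,4,0,60],[0,0,0,10,4,0,60]],
  ],
)

```text
t: 17.65
tool_pos: [0.479, 0.3336, 0.2655]
eef_rot: [[-0.17, 0.985, -0.002], [0.985, 0.17, -0.001], [-0.0, -0.002, -1.0]]
ft_force: [0.5, 0.2, -0.1]
opening: 0.0602
gripper_force: 0.0
```

Call:
drive_tool(
  moves=[
    [[0,0,0,0,0,10,50],[0,0,0,0,0,25,45],[0,0,0,0,0,25,45],[0,0,0,0,0,25,45],[0,0,0,0,0,20,45],[0,0,0,0,0,10,45],[0,0,0,0,0,0,45]],
  ],
)

```text
t: 18.35
tool_pos: [0.4797, 0.3304, 0.1505]
eef_rot: [[-0.167, 0.986, -0.002], [0.986, 0.167, -0.001], [-0.001, -0.003, -1.0]]
ft_force: [0.2, -0.3, 0.7]
opening: 0.0449
gripper_force: 0.0
```

```bash
python3 - <<'E'
from bench import arm,get_image
from h import *
a=get_image("top")["img"];b=get_image("scene")["img"]
f=lambda i,x,y,k:cv2.resize(i[y:y+300//k,x:x+400//k],None,fx=k,fy=k,interpolation=cv2.INTER_CUBIC)
cv2.imwrite("pics/g4.png",np.vstack([np.hstack([f(a,115,165,4),f(b,165,265,4)]),np.hstack([f(a,350,185,4),f(b,325,125,4)])]));o=arm.get_obs();print(o["tool_pos"],o["ft_force"])
E
```

```text
[0.48058256 0.3312065  0.15278331] [-0.45375224  0.02559925  0.29204493]
```

View pics/g4.png

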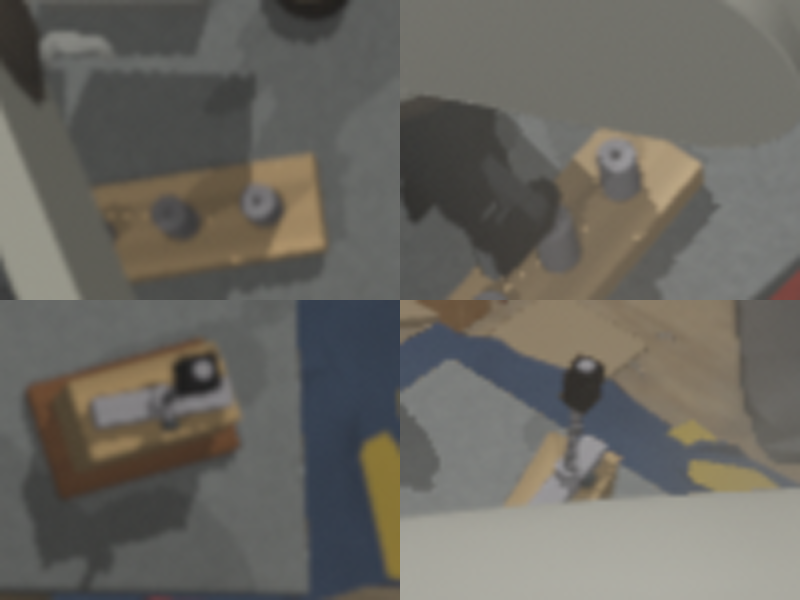

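Call:
drive_tool(
  moves=[
    [[0,0,0,0,0.5,15,45],[0,0,0,-0.5,0,20,45],[0,0,0,0,0,20,45],[0,0,0,0,0,20,45],[0,0,0,0,0,10,45],[0,0,0,0,0,5,45],[0,0,0,0,0,0,45],[0,0,0,0,0,0,45]],
  ],
)

```text
t: 19.25
tool_pos: [0.4813, 0.3313, 0.063]
eef_rot: [[-0.168, 0.986, 0.001], [0.986, 0.168, 0.001], [0.0, 0.001, -1.0]]
ft_force: [0.1, 0.0, -0.1]
opening: 0.0451
gripper_force: 0.0
```

Closing on the plug.

Call:
drive_tool(
  moves=[
    [[0,0,0,-0.8,0,1,40],[0,0,0,0,0,0,30],[0,0,0,0,0,0,25],[0,0,0,0,0,0,20],[0,0,0,0,0,0,10],[0,0,0,0,0,0,5],[0,0,0,0,0,0,5]],
  ],
)

```text
t: 19.95
tool_pos: [0.4812, 0.3304, 0.0615]
eef_rot: [[-0.168, 0.986, 0.0], [0.986, 0.168, 0.0], [0.0, 0.0, -1.0]]
ft_force: [-1.1, 0.5, 5.4]
opening: 0.0193
gripper_force: 39.0
```

The opening of 19.3 mm is too small, so the pads are on the chamfer. I'll reopen and go lower.

Call:
drive_tool(
  moves=[
    [[0,0,0,0,0,0,25],[0,0,0,0,0,0,35],[0,0,0,0,0,0,36],[0,0,0,0,0,3,36],[0,0,0,0,0,3,36],[0,0,0,0,0,0,36],[0,0,0,0,0,0,28],[0,0,0,0,0,0,22],[0,0,0,0,0,0,15],[0,0,0,0,0,0,10],[0,0,0,0,0,0,5],[0,0,0,0,0,0,5]],
  ],
)

```text
t: 21.15
tool_pos: [0.4811, 0.3304, 0.0553]
eef_rot: [[-0.168, 0.986, 0.0], [0.986, 0.168, 0.0], [0.0, 0.0, -1.0]]
ft_force: [-0.9, 0.2, 3.8]
opening: 0.0203
gripper_force: 39.4
```

Call:
drive_tool(
  moves=[
    [[0,0,0,0,0,-3,5],[0,0,0,0,0,-6,5],[0,0,0,0,0,-10,5],[0,0,0,0,0,-15,5],[0,0,0,0,0,-15,5],[0,0,0,0,0,-10,5],[0,0,0,0,0,0,5],[0,0,0,0,0,0,5]],
  ],
)

```text
t: 21.95
tool_pos: [0.481, 0.3303, 0.1142]
eef_rot: [[-0.168, 0.986, 0.0], [0.986, 0.168, 0.0], [0.0, 0.0, -1.0]]
ft_force: [0.9, -0.6, -1.2]
opening: 0.0204
gripper_force: 39.2
```

Call:
drive_tool(
  moves=[
    [[0,0,0,0,0,-10,5],[0,0,0,0,0,-15,5],[0,0,0,-8,2,0,5],[0,0,0,-18,4,0,5],[0,0,0,-23,5,0,5],[0,0,0,-23,5,0,5],[0,0,0,-23,5,0,5],[0,0,0,-23,5,0,5],[0,0,0,-23,5,0,5],[0,0,0,-23,5,0,5],[0,0,0,-23,5,0,5],[0,0,0,-23,6,0,5],[0,0,0,-23,6,0,5],[0,0,0,-23,6,0,5],[0,0,0,-23,6,0,5],[0,0,0,-14,3,0,5],[0,0,0,-8,2,0,5],[0,0,0,0,0,0,5],[0,0,0,0,0,0,5]],
  ],
)

```text
t: 23.85
tool_pos: [0.6004, 0.0459, 0.1391]
eef_rot: [[-0.168, 0.986, -0.0], [0.986, 0.168, 0.0], [0.0, -0.0, -1.0]]
ft_force: [0.2, 0.3, -1.0]
opening: 0.0202
gripper_force: 39.2
```

```bash
python3 - <<'E'
from bench import arm,get_image
from h import *
a=get_image("top")["img"];b=get_image("scene")["img"];o=arm.get_obs();P=o["tool_pos"];print(P,o["ft_force"],o["opening"])
f=lambda i,x,y,k:cv2.resize(i[y:y+600//k,x:x+400//k],None,fx=k,fy=k,interpolation=cv2.INTER_CUBIC)
cv2.imwrite("pics/g5.png",np.hstack([f(a,230,135,8),f(b,225,190,8)]))
for n,x,y,k in(("top",230,135,8),("scene",225,190,8)):
  for q in([P[0],P[1],P[2]-.0113],[P[0],P[1],P[2]+.0167],[.6006,.0456,.104]): print(n,(((proj(n,q)[0]-[x,y])+.5)*k-.5).round())
E
```

```text
[0.60038929 0.04618202 0.13916917] [-1.01301753  0.43737392 -0.33735242] 0.020244230162092317
top [202. 289.]
top [199. 264.]
top [207. 309.]
scene [183. 207.]
scene [178. 144.]
scene [189. 257.]
```

View pics/g5.png

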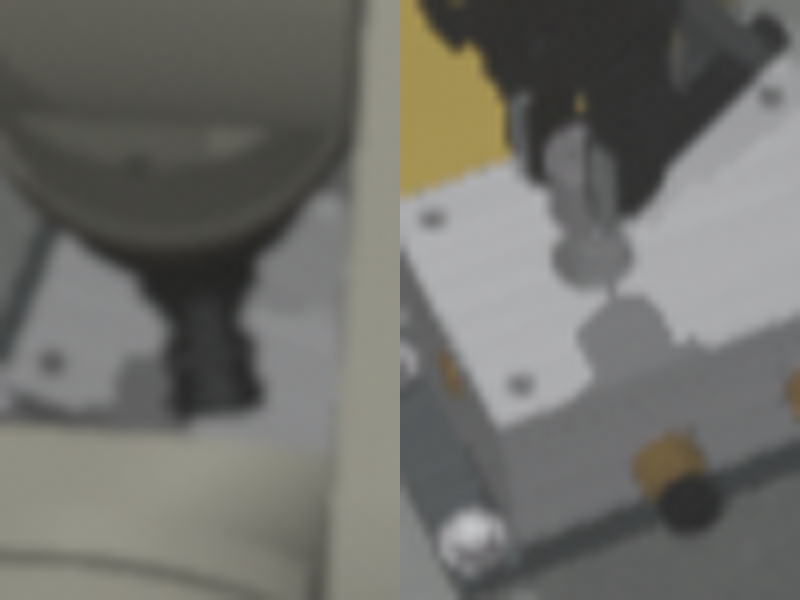

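```bash
python3 - <<'E'
import cv2,numpy as np
i=cv2.cvtColor(cv2.imread("pics/g5.png"),cv2.COLOR_BGR2GRAY)[:,400:].astype(int)
for r in range(160,296,8): print(r,i[r,112:256:6])
E
```

```text
160 [140 121  98  68  52  70 105 110 112 111 109 109  92  85  95  93  84  68
  54  50  50  50  50  50]
168 [156 133 104  71  52  67  99 108 113 115 114 113  95  87  95  96  89  74
  56  51  50  50  49  49]
176 [165 148 125  91  65  66  86 100 110 116 117 116  97  88  96  97  92  76
  57  51  50  50  49  48]
184 [171 166 156 131 110  98  94  97 103 109 113 111  93  84  94  97  94  79
  58  51  49  50  51  50]
192 [173 174 172 165 160 147 124 107 100 103 106 105  90  81  89  95  94  79
  60  52  49  49  53  64]
200 [173 174 175 175 178 166 139 112 100 101 104 104  93  84  86  94  95  81
  59  50  48  54  70  97]
208 [175 176 176 176 178 166 141 113 100 101 104 104  97  89  87  94  95  83
  64  56  59  79 109 136]
216 [176 176 175 175 176 170 152 124 105 101 103 104 102  95  90  95  94  88
  85  90 100 122 147 157]
224 [174 174 175 174 175 175 168 148 125 108 104 104 103 103 102  99  94  98
 112 133 146 158 168 165]
232 [174 175 176 176 176 176 174 166 144 118 105 105 104 109 114 106 101 106
 121 143 162 173 175 173]
240 [176 176 176 175 175 174 169 156 133 114 107 108 110 112 114 111 110 111
 116 130 154 171 174 174]
248 [175 175 174 174 174 172 161 133 111 104 107 110 114 116 115 115 116 115
 113 115 141 166 171 171]
256 [174 174 173 173 174 172 159 121 102 102 106 108 112 115 115 115 115 114
 111 108 132 160 170 171]
264 [174 174 174 174 175 173 162 126 105 101 105 107 110 112 112 114 114 113
 112 115 138 162 171 172]
272 [175 176 176 176 176 176 169 147 121 105 104 108 111 113 114 114 114 115
 121 134 155 170 172 173]
280 [176 176 177 175 175 175 173 167 148 126 116 114 115 118 121 120 117 124
 143 159 170 174 173 173]
288 [175 175 175 174 173 173 173 174 168 158 148 139 136 139 142 142 127 131
 157 165 167 167 168 171]
```

Call:
drive_tool(
  moves=[
    [[0,0,0,-0.4,0.2,5,5],[0,0,0,0,0,8,5],[0,0,0,0,0,6,5],[0,0,0,0,0,3,5],[0,0,0,0,0,0,5]],
  ],
)

```text
t: 24.45
tool_pos: [0.6006, 0.0451, 0.1164]
eef_rot: [[-0.168, 0.986, -0.001], [0.986, 0.168, 0.0], [0.0, -0.001, -1.0]]
ft_force: [0.5, 1.1, 0.2]
opening: 0.0202
gripper_force: 39.2
```

Call:
drive_tool(
  moves=[
    [[0,0,0,0,0,1,5],[0,0,0,0,0,1,5],[0,0,0,0,0,1,5]],
  ],
)

```text
t: 24.75
tool_pos: [0.601, 0.045, 0.1142]
eef_rot: [[-0.168, 0.986, 0.0], [0.986, 0.168, 0.0], [0.0, 0.0, -1.0]]
ft_force: [0.4, -0.0, -0.3]
opening: 0.02
gripper_force: 39.2
```

Call:
drive_tool(
  moves=[
    [[0,0,0,0,0,0.7,5],[0,0,0,0,0,0.7,5],[0,0,0,0,0,0.7,5]],
  ],
)

```text
t: 25.05
tool_pos: [0.6013, 0.0449, 0.1124]
eef_rot: [[-0.168, 0.986, 0.001], [0.986, 0.168, -0.0], [-0.0, 0.001, -1.0]]
ft_force: [2.8, -2.8, 1.0]
opening: 0.0201
gripper_force: 39.3
```

The side force shows the chamfer riding the rim, so I'm shifting with it (+x, -y).

Call:
drive_tool(
  moves=[
    [[0,0,0,-0.6,0.5,0,5],[0,0,0,0,0,0.7,5],[0,0,0,0,0,0.7,5]],
  ],
)

```text
t: 25.35
tool_pos: [0.6015, 0.0445, 0.1105]
eef_rot: [[-0.168, 0.986, -0.0], [0.986, 0.168, 0.0], [0.0, -0.0, -1.0]]
ft_force: [1.5, -1.8, 0.1]
opening: 0.0201
gripper_force: 39.3
```

Call:
drive_tool(
  moves=[
    [[0,0,0,-0.4,0.4,0.5,5],[0,0,0,0,0,1,5],[0,0,0,0,0,1,5]],
  ],
)

```text
t: 25.65
tool_pos: [0.6018, 0.0443, 0.1079]
eef_rot: [[-0.168, 0.986, -0.0], [0.986, 0.168, 0.0], [0.0, -0.0, -1.0]]
ft_force: [0.1, 0.3, -1.2]
opening: 0.0199
gripper_force: 39.2
```

Call:
drive_tool(
  moves=[
    [[0,0,0,0,0,0.8,5],[0,0,0,0,0,0.8,5]],
  ],
)

```text
t: 25.85
tool_pos: [0.6019, 0.0443, 0.1064]
eef_rot: [[-0.168, 0.986, -0.0], [0.986, 0.168, 0.0], [0.0, -0.0, -1.0]]
ft_force: [0.3, 0.1, -0.7]
opening: 0.0202
gripper_force: 39.2
```

Call:
drive_tool(
  moves=[
    [[0,0,0,0,0,0,22],[0,0,0,0,0,0,24],[0,0,0,0,0,0,27],[0,0,0,0,0,0,32],[0,0,0,0,0,0,40],[0,0,0,0,0,0,50],[0,0,0,0,0,-10,50],[0,0,0,0,0,-20,50],[0,0,0,0,0,-20,50],[0,0,0,0,0,-20,50],[0,0,0,0,0,-20,50],[0,0,0,0,0,-20,50],[0,0,0,0,0,-10,50]],
  ],
)

```text
t: 27.15
tool_pos: [0.6024, 0.0442, 0.2291]
eef_rot: [[-0.168, 0.986, 0.003], [0.986, 0.168, -0.0], [-0.0, 0.003, -1.0]]
ft_force: [0.2, 0.1, 0.7]
opening: 0.0501
gripper_force: 0.0
```

Call:
drive_tool(
  moves=[
    [[0,0,0,15,-15,0,50],[0,0,0,30,-30,0,50],[0,0,0,30,-30,0,50],[0,0,0,30,-30,0,50],[0,0,0,30,-30,0,50],[0,0,0,30,-15,0,50],[0,0,0,15,0,0,50],[0,0,0,0,0,0,50],[0,0,0,0,0,0,50]],
  ],
)

```text
t: 28.05
tool_pos: [0.4239, 0.1963, 0.2265]
eef_rot: [[-0.169, 0.986, -0.0], [0.986, 0.169, -0.0], [-0.0, -0.0, -1.0]]
ft_force: [0.2, -0.6, -0.2]
opening: 0.05
gripper_force: 0.0
```

```bash
python3 - <<'E'
from bench import arm,get_image
from h import *
a=get_image("top")["img"];b=get_image("scene")["img"];o=arm.get_obs();print(o["t"],o["tool_pos"])
f=lambda i,x,y,k:cv2.resize(i[y:y+300//k,x:x+400//k],None,fx=k,fy=k,interpolation=cv2.INTER_CUBIC)
cv2.imwrite("pics/g6.png",np.vstack([np.hstack([f(a,215,140,4),f(b,210,190,4)]),np.hstack([f(a,350,185,4),f(b,165,285,4)])]))
E
```

```text
28.15 [0.42415408 0.19576174 0.22640643]
```

View pics/g6.png

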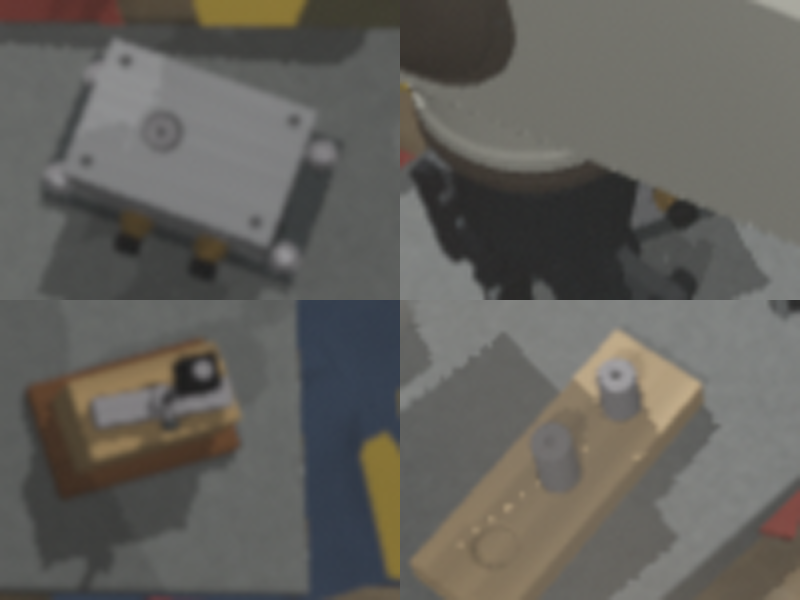

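The top view shows the plug concentric in the bore at (162,131) and flush. The gauge stands in its stand and the two other plugs are still in the rack.

```bash
python3 -c "
from bench import arm
print(arm.finish_job())"
```

```text
the job is handed in; nothing more can be done
None
```

The gauge bottomed at a depth I take as 28 mm, so I fitted the 28 mm plug (flush as far as the top view shows), stood the gauge back in its stand with the reading kept, left the other two plugs in the rack, and handed the job in at about 28 s; no verdict came back.

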